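# Fit the winged key on the pepper mill's square drive

## Task

Pick up the winged key and fit its square socket over the square drive on top of the chrome pepper mill, feeling for the angle at which the square drops in, then push it down until the drive's spring ball clicks and the key sits fully home on the mill's flange, and let go. Press gently, by feel: about 20 N is plenty, and ramming it harms the mill. Leave the grinder, the shaker cap and the tamping rod where they stand.

Things in the scene. Friction and masses are not known exactly. Their poses are not given: they have to be found in the camera images.
- key_grip (a point): Grip point of the loose aluminium winged key (0.2 kg), standing upright, socket down: a square hub 38 x 38 mm, 33 mm tall, and on it a flat wing 54 mm long (along x), 18 mm thick (along y), 44 mm tall. On the key's axis (z, up), 57 mm above the foot, 20 mm below the wing's top. Pinch the wing across its 18 mm here, fingertips above the hub.
- key_foot (a point): Centre of the key's foot, 57 mm below key_grip; same axes; lies at mill_seat when home. Mouth of the hub's square bore: 20 mm wide, 29 mm deep, sides parallel to the key's x and y, lead-in chamfer 1.5 mm wide and 2.6 mm tall, inner groove all round 8 to 19.5 mm above the foot that takes the spring ball. All four quarter turns fit alike.
- mill: Chrome pepper mill bolted to the counter on a 130 mm square base plate; round body 54 mm across, on top a round flange 62 mm across. Origin: centre of its underside. Its x points to a small lug on the flange's rim; z up. All contact forces of the key on mill, drive and ball, side forces included, must never sum to over 75 N; a push below about 25 N, made slowly, keeps within that.
- mill_seat (a point): Centre of the flange's flat top, 110 mm above the counter, axes as the mill's; the key's foot rests here when home. The flange is spring-backed: it gives 1 mm per 10 N, 3 mm at most. Coaxial on it stands the dark steel square drive, 18 mm wide, 24 mm tall. On the drive's side, 12 mm above this point, a sprung ball 8 mm across stands out 3 mm.
- drive_top (a point): Centre of the drive's top, 24 mm above mill_seat; axes are the mill's, NOT the drive's. The drive's sides stand turned from them by an unknown 0.1 to 1.47 rad (anticlockwise from above): look or feel for it. The drive is oiled and stiff to turn (0.8 N m). Its top 2 mm is only 15 mm wide. A key more than about 0.12 rad off stops with its foot 18 to 24 mm above the flange.
- ball_level (a point): Point on the drive's axis at the height of the ball's centre, 12 mm above mill_seat. The aligned key meets the ball with its foot about 14 mm above the flange. Pushing past takes 5 to 15 N; the ball snaps into the groove, pulling the key down, once the foot is about 5 mm above the flange; then the push meets the flange, to be stopped at about 20 N.
- grinder_mid (a point): Centre of the loose smoked glass grinder with a steel head, 52 mm across, 100 mm tall, standing upright: a bystander.
- shaker_cap_mid (a point): Centre of the loose dark brown bakelite shaker cap, 44 mm across, 26 mm tall: a bystander.
- tamper_mid (a point): Centre of the loose short steel tamping rod, 90 mm tall, standing on its foot 40 mm across: a bystander.

How it is judged:
On the way, in this order (a step that is already met when the one before it is completed fails the run):
1. the key is lifted clear of the counter (height (world z) of key_foot above 0.05 m), for 0.1 s.
2. the key's square has dropped over the drive (z of key_foot in the frame of mill_seat below 0.016 m and horizontal distance between key_foot and mill_seat below 0.005 m), for 0.05 s.
At the end, for the whole second after the job is handed in: The key is clicked home on the drive: its foot within 2 mm of the mill's flange in height and within 3 mm of its centre sideways, upright within 0.06 rad, and released (z of key_foot in the frame of mill_seat between -0.002 and 0.002 m and horizontal distance between key_foot and mill_seat below 0.003 m and angle between key_foot's own z axis and vertical below 0.06 rad); the robot touches nothing.
It fails at once if the key is rammed or forced: its contact forces on the mill sum to more than 75 N (contact force between key and mill above 75 N).
It fails at once if a bystander (grinder, shaker cap, tamping rod) is moved by more than 20 mm or knocked over (distance of any of grinder_mid, shaker_cap_mid, tamper_mid from where it was at the start of the episode above 0.02 m).
It also fails if it takes over 56 s, if anything falls off the work surface, if the arm or the gripper's body presses on something with over 40 N, if the wrist force passes 120 N, or if a joint passes its speed limit or range.

## Robot

A 6-joint arm with a two-finger parallel gripper is mounted at the origin on the work surface. World frame = base frame: x ahead of the robot, y to its left, z up, the work surface at z = 0. Lengths are in m, angles in rad, forces in N, time in s.
With the tool pointing down it reaches from about 0.25 to 0.775 m from the base axis. Payload 4 kg.
Tool frame: the origin (TCP) lies midway between the tips of the shut fingers; the grasp point (between the pads) lies 19 mm behind it; z points along the fingers, y is the line along which they close (so a half turn about z gives the same grasp; the last joint's range is limited). The gripper opens to 85 mm and grips with 20 to 120 N. Pads are 22 mm wide; open, the fingers measure 114 mm over their backs; the gripper's body (76 mm by 85 mm) begins 54 mm behind the grasp point. The pads swing forward as they close: fully open they stand 13 mm farther back than shut.
Start: joints at [-1.218, 0.087, 1.371, -0, 1.684, -0.103], TCP at [0.242, -0.494, 0.231] pointing down, gripper open.
Joint ranges: [-3.1, 3.1], [-0.76, 2.03], [0.27, 2.55], [-1.08, 4.22], [0.17, 2.65], [-2.57, 2.57]. Speed limits (rad/s): [2.79, 2.79, 3.14, 3.14, 3.14, 3.14].

## Interface

Orientations are given as a unit quaternion [x, y, z, w].
In Python, from cell import ctrl gives the robot as it stands.
- The arm moves only by the tool drive_tool, never from a script. Its argument "rows" is text: rows parted by semicolons, each of 7 numbers parted by spaces: the turn, a rotation vector about the tool's x, y, z in degrees, then the shift along the tool's x, y, z in mm, then the opening in per cent of the stroke, from 0 (shut) to 100 (fully open). In form: wx wy wz tx ty tz jaw; .... A call has 1 to 8 rows; each row shifts and turns the commanded pose from where the row before left it, along the tool's axes as they then stand; what a row does not reach is not made up. A row lasts 1/10 s, in which the tool goes at most 50 mm and 8.59 degrees, less where a joint would pass 70% of its speed; a pose out of reach is approached as far as the arm can. A call is refused whole if a number of a shift passes 50 or a number of a turn 8.59, either way. A call with a gripper value outside its range is refused whole. The fingers move at their own pace and stop on an object; "newtons" is the grip in N (left out, the last holds). Time passes only in rows, so rows that do not move let the fingers close. It gives the time, the measured TCP pose, the force, the opening and the grip force at its end, in the units of the state.
- ctrl.state(): the state, without advancing time (a new reading comes with each control period).
- ctrl.read_camera(name): name is "side" or "top" or "wrist"; returns a dict with "color" (420x560x3 uint8, red, green, blue), "range_z" (420x560 float32, m along the optical axis (not along the pixel's ray), 0 where there is no reading), "fx", "fy", "cx", "cy" (pixels), "eye" and "rotation" of the camera in the world. Camera axes: x right, y down, z forward; pixel columns grow to the right and rows downward; lengths in m; the calibration is good to about 2 mm. A picture is of the moment at which its call begins.
- ctrl.sign_off(): hands the job in; it is judged then, once.
The state is a dict: "time_s": time; "q": joint angles; "joint_vel": joint speeds; "joint_torque": joint torques, N m; "eef_pos": TCP position; "tcp_rot": TCP orientation; "contact_force": force on the tool from outside, world axes, zero at the start; "moment": the same for the moment, N m; "gripper_width": finger opening in m; "grip_force": force on a finger pad.
Only numpy, scipy, OpenCV 4.12 (cv2) and the standard library are available. Lean on these libraries where they do the work, as an engineer would, in place of code of your own. Each camera call takes 0.05 s, during which the arm holds its last target. There are 200 camera calls.

## Working session

There is one attempt and no reset: what is moved stays moved. The work goes in short steps, Python scripts to look and compute and a tool call to move; the robot and the scene stay as the last step left them, time stands still between calls to the robot, and variables do not carry over. Pictures are saved under pics/ and viewed, at most 10 in all, crops included, and the job is handed in when it is done.

Besides the shell and the picture viewer there is one more tool, called after "Call:" by a JSON object that holds its "method" and its "body". drive_tool: Moves the arm, as the interface text tells. Its arguments: {"type":"object","properties":{"rows":{"type":"string"},"newtons":{"type":"number"}},"required":["rows"]}

```bash
mkdir -p pics; ls; cat > h.py <<'E'
import numpy as np, cv2
from cell import ctrl
def cam(n):
    d=ctrl.read_camera(n); np.savez(''+n+'.npz',**d); return d
def load(n): return dict(np.load(''+n+'.npz'))
def pts(d):
    z=d['range_z']; v,u=np.indices(z.shape)
    c=np.stack([(u-d['cx'])/d['fx']*z,(v-d['cy'])/d['fy']*z,z],-1)
    p=c@np.array(d['rotation']).T+np.array(d['eye']); p[z==0]=np.nan; return p
E
python3 - <<'E'
from h import *
a=cam('top');b=cam('side');print(a['rotation'],a['eye'],b['rotation'],b['eye'],a['fx'])
cv2.imwrite('pics/a.png',a['color'][...,::-1]); cv2.imwrite('pics/b.png',b['color'][...,::-1])
print(ctrl.state())
E
```

```text
pics
[-0.70470995  0.7067696  -0.0390063   0.04836454] [0.4304942  0.03804447 0.79568253] [ 0.90949761 -0.18400397  0.08369223 -0.36325231] [ 0.33371444 -0.37865446  0.61349445] 436.28499356647563
{'time_s': 0.1, 'q': array([-1.21810333e+00,  8.79119488e-02,  1.37210569e+00, -1.54113915e-05,
        1.68359539e+00, -1.03094490e-01]), 'joint_vel': array([ 1.02018248e-03, -8.88515307e-04, -3.53992469e-03, -9.34789336e-04,
        1.32267573e-05, -4.55996912e-04]), 'joint_torque': array([ 2.87826326e-03, -3.53014648e+01, -3.14217746e+01, -1.67763710e-04,
        7.94436608e-03,  2.23260872e-05]), 'eef_pos': array([ 0.24193327, -0.49343741,  0.230238  ]), 'tcp_rot': array([ 9.74144111e-01,  2.25925277e-01, -1.33341740e-04, -1.00137817e-03]), 'contact_force': array([-1.01713466,  0.12771178, -0.35346857]), 'moment': array([-0.02113604, -0.01503691, -0.05047123]), 'grip_force': 0.0, 'gripper_width': 0.08567995047035944}
```

View pics/a.png

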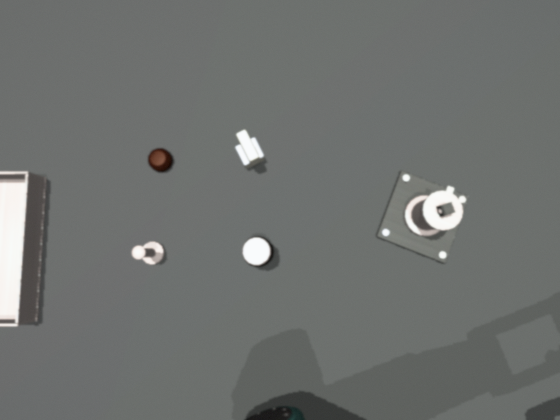

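View pics/b.png

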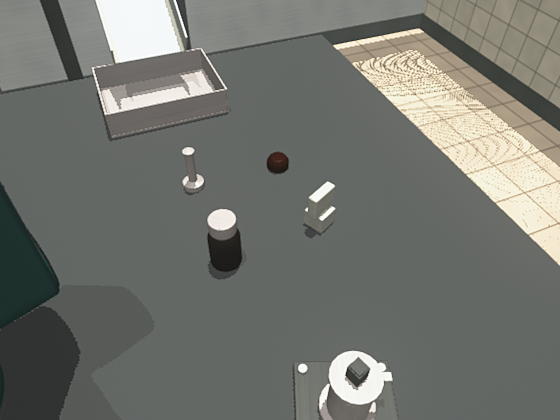

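The top view shows the key at about (249,148), the grinder at (257,250), the cap at (160,160), the rod at (148,252), and the mill flange at (442,211) with its lug at (450,190). I'll measure these using depth.

```bash
sed -i "s/np.array(d\['rotation'\]).T/R.from_quat(d['rotation']).as_matrix().T/; 1i from scipy.spatial.transform import Rotation as R" h.py
python3 - <<'E'
from h import *
d=load('top'); P=pts(d); s=load('side'); S=pts(s)
print('counter',np.nanmedian(P[150:300,300:370,2]), np.nanmedian(S[250:300,400:450,2]))
def sel(Pc,lo,hi,x,y,r):
    Q=Pc.reshape(-1,3); m=(Q[:,2]>lo)&(Q[:,2]<hi)&(np.hypot(Q[:,0]-x,Q[:,1]-y)<r); return Q[m]
def rep(n,Q):
    if len(Q)<4: print(n,len(Q)); return
    r=cv2.minAreaRect((Q[:,:2]*1000).astype(np.float32)); print(n,len(Q),'mean',Q.mean(0).round(4),'rect',np.round(r[0],1),np.round(r[1],1),round(r[2],1))
k=P[145,249]; m=P[211,442]; print(k,m)
for nm,C in (('top',P),('side',S)):
    rep(nm+' wing',sel(C,.070,.085,k[0],k[1],.07)); rep(nm+' hub',sel(C,.028,.037,k[0],k[1],.07))
    rep(nm+' flange',sel(C,.105,.114,m[0],m[1],.07)); rep(nm+' drive',sel(C,.129,.14,m[0],m[1],.04))
for n,(u,v) in dict(grinder=(257,250),cap=(160,160),rod=(139,252)).items(): print(n,P[v,u])
c=d['color'][...,::-1]
o=np.hstack([cv2.resize(c[115:185,205:295],None,fx=4.2,fy=4.2,interpolation=2),cv2.resize(c[175:245,395:485],None,fx=4.2,fy=4.2,interpolation=2)])
c=s['color'][...,::-1]; o2=np.hstack([cv2.resize(c[175:245,275:365],None,fx=4.2,fy=4.2,interpolation=2),cv2.resize(c[340:410,310:400],None,fx=4.2,fy=4.2,interpolation=2)])
cv2.imwrite('pics/c.png',np.vstack([o,o2])); print(o.shape)
E
```

```text
counter 0.0017216268264085288 -0.0004133235965128046
[0.61958732 0.09667286 0.07706242] [ 0.50072658 -0.20316678  0.13016535]
top wing 337 mean [0.6185 0.0992 0.0783] rect [619.3  99.4] [54.1 17.5] 26.3
top hub 211 mean [0.6183 0.1005 0.0345] rect [619.7  99.5] [39.1 37.8] 26.5
top flange 1053 mean [ 0.5052 -0.2094  0.1115] rect [ 504.9 -211.7] [60.3 63.2] 25.8
top drive 153 mean [ 0.5042 -0.2099  0.1348] rect [ 504.5 -210.6] [17.7 19.1] 17.7
side wing 287 mean [0.618  0.0977 0.0755] rect [619.4  99.7] [54.8 18.6] 25.5
side hub 164 mean [0.6215 0.089  0.0324] rect [618.1  90.7] [32.4 52. ] 80.8
side flange 2030 mean [ 0.5036 -0.2132  0.1093] rect [ 505.  -209.8] [62.8 61.7] 21.5
side drive 281 mean [ 0.5035 -0.2108  0.1327] rect [ 504.2 -210.1] [18.7 18.3] 17.4
grinder [0.44270934 0.08102393 0.10021665]
cap [0.60550054 0.26081382 0.02884773]
rod [0.44008639 0.27150109 0.09246246]
(294, 756, 3)
```

View pics/c.png

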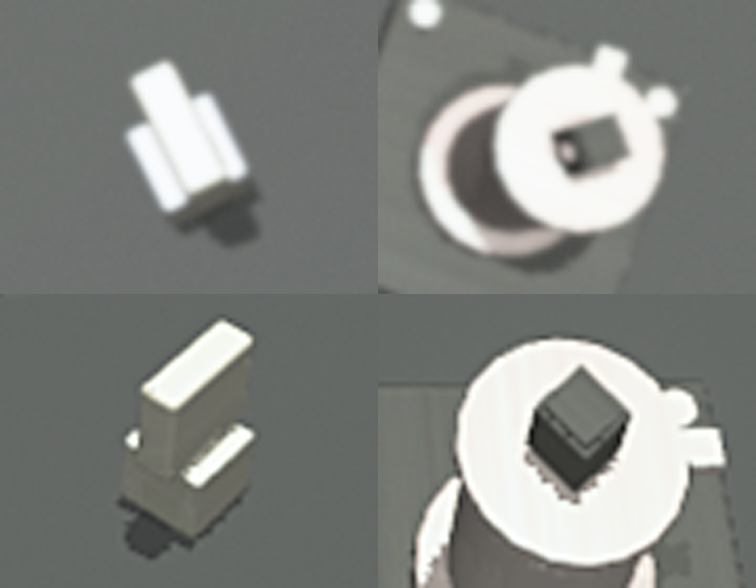

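Top-view crops: the wing is upright on the hub, and the drive is a diamond at about (598,145) in the enlarged crop. Depth puts the key at (619.4, 99.6) mm with yaw ≈26° and the drive at (504.4, -210.3) with yaw ≈17.5°. Heights and sizes match the spec (78, 34, 110 and 134 mm). Next I'll work out the move.

```bash
cat >> h.py <<'E'
def delta(x,y,z=None,yaw=None):
    s=ctrl.state(); r=R.from_quat(s['tcp_rot']); p=s['eef_pos']; X=r.as_matrix()[:,0]
    cy=np.degrees(np.arctan2(X[1],X[0])); 
    t=np.array([x,y,p[2] if z is None else z])-p
    c,sn=np.cos(np.radians(cy)),np.sin(np.radians(cy))
    print('t',round(s['time_s'],2),'pos',(p*1000).round(1),'yaw',round(cy,2),'tool shift mm x,y,z',np.round([1000*(c*t[0]+sn*t[1]),1000*(sn*t[0]-c*t[1]),-1000*t[2]],1),'wz',None if yaw is None else round(-(yaw-cy),2))
    print('F',s['contact_force'].round(1),'M',s['moment'].round(2),'w',round(s['gripper_width']*1000,1),'grip',round(s['grip_force'],1),'tilt',np.degrees(r.as_matrix()[:2,2]).round(2))
E
python3 - <<'E'
from h import *
for n in('top','side'):
    Q=pts(load(n)).reshape(-1,3)
    for lo,hi,x,y,r in((.070,.085,.6194,.0995,.04),(.129,.14,.5044,-.2103,.03)):
        m=(Q[:,2]>lo)&(Q[:,2]<hi)&(np.hypot(Q[:,0]-x,Q[:,1]-y)<r); A=Q[m,:2]; b=cv2.boxPoints(cv2.minAreaRect((A*1000).astype('f4')))
        w,v=np.linalg.eigh(np.cov(A.T)); print(n,b.round(1).tolist(),'pca',np.degrees(np.arctan2(v[1,1],v[0,1])))
delta(.6194,.0996,.15,26)
E
```

```text
top [[591.2000122070312, 95.30000305175781], [598.9000244140625, 79.5999984741211], [647.4000244140625, 103.5999984741211], [639.7000122070312, 119.30000305175781]] pca -153.90245547373425
top [[493.20001220703125, -204.10000610351562], [499.0, -222.39999389648438], [515.7999877929688, -217.0], [510.0, -198.8000030517578]] pca 105.55438065912293
side [[590.7000122070312, 96.30000305175781], [598.7000122070312, 79.5], [648.0999755859375, 103.0999984741211], [640.0999755859375, 119.9000015258789]] pca -153.98290722140825
side [[492.6000061035156, -204.1999969482422], [498.1000061035156, -221.6999969482422], [515.9000244140625, -216.10000610351562], [510.3999938964844, -198.60000610351562]] pca 162.71834896111787
t 0.1 pos [ 241.9 -493.4  230.2] yaw 26.11 tool shift mm x,y,z [ 600.  -366.3   80.2] wz 0.11
F [-1.   0.1 -0.4] M [-0.02 -0.02 -0.05] w 85.7 grip 0.0 tilt [-0.04  0.11]
```

Call:
{"method": "drive_tool", "body": {"rows": "0 0 0 38 -23 0 55; 0 0 0 38 -23 0 55; 0 0 0 38 -23 0 55; 0 0 0 38 -23 0 55; 0 0 0 38 -23 0 55; 0 0 0 38 -23 0 55; 0 0 0 38 -23 0 55; 0 0 0 38 -23 0 55", "newtons": 60}}

```text
time_s: 0.9
eef_pos: [0.4345, -0.193, 0.2309]
tcp_rot: [0.974, 0.226, -0.0, -0.0]
contact_force: [1.0, -0.4, -0.2]
gripper_width: 0.0472
grip_force: 0.0
```

Call:
{"method": "drive_tool", "body": {"rows": "0 0 0 38 -23 0 55; 0 0 0 38 -23 0 55; 0 0 0 38 -23 0 55; 0 0 0 38 -23 0 55; 0 0 0 38 -23 0 55; 0 0 0 38 -23 20 55; 0 0 0 38 -23 20 55; 0 0 0 0 0 0 55"}}

```text
time_s: 1.7
eef_pos: [0.6015, 0.0715, 0.1852]
tcp_rot: [0.973, 0.229, -0.004, -0.002]
contact_force: [-1.2, -1.5, -0.0]
gripper_width: 0.047
grip_force: 0.0
```

```bash
python3 -c "
from h import *
delta(.6194,.0996,.040,26)"
```

```text
t 1.7 pos [601.5  71.5 185.2] yaw 26.46 tool shift mm x,y,z [ 28.6 -17.2 145.2] wz 0.46
F [-1.2 -1.5 -0. ] M [0.01 0.02 0.04] w 47.0 grip 0.0 tilt [-0.51  0.11]
```

Call:
{"method": "drive_tool", "body": {"rows": "0 0 0 14 -8.5 20 55; 0 0 0 14 -8.5 20 55; 0 0 0 0 0 20 55; 0 0 0 0 0 0 55; 0 0 0 0 0 0 55"}}

```text
time_s: 2.2
eef_pos: [0.6192, 0.0938, 0.1311]
tcp_rot: [0.974, 0.226, -0.001, 0.0]
contact_force: [0.1, 0.2, 0.1]
gripper_width: 0.047
grip_force: 0.0
```

```bash
python3 -c "
from h import *
delta(.6194,.0996,.040,26)"
```

```text
t 2.2 pos [619.2  93.8 131.1] yaw 26.09 tool shift mm x,y,z [ 2.7 -5.1 91.1] wz 0.09
F [0.1 0.2 0.1] M [-0.01 -0.04 -0.08] w 47.0 grip 0.0 tilt [-0.08 -0.03]
```

Call:
{"method": "drive_tool", "body": {"rows": "0 0 0 2.7 -5.1 20 55; 0 0 0 0 0 25 55; 0 0 0 0 0 25 55; 0 0 0 0 0 15 55; 0 0 0 0 0 6 55; 0 0 0 0 0 0 55; 0 0 0 0 0 0 55"}}

```text
time_s: 2.9
eef_pos: [0.621, 0.1001, 0.042]
tcp_rot: [0.974, 0.226, 0.001, 0.0]
contact_force: [0.8, 1.2, -0.5]
gripper_width: 0.0468
grip_force: 0.0
```

```bash
python3 -c "
from h import *
delta(.6194,.0996,.040,26)"
```

```text
t 2.9 pos [621.  100.1  42. ] yaw 26.1 tool shift mm x,y,z [-1.6 -0.3  2. ] wz 0.1
F [ 0.8  1.2 -0.5] M [ 0.04 -0.   -0.02] w 46.8 grip 0.0 tilt [0.16 0.01]
```

Call:
{"method": "drive_tool", "body": {"rows": "0 0 0 -1.5 0 1.5 55; 0 0 0 0 0 0 20; 0 0 0 0 0 0 0; 0 0 0 0 0 0 0; 0 0 0 0 0 0 0; 0 0 0 0 0 0 0", "newtons": 60}}

```text
time_s: 3.5
eef_pos: [0.6191, 0.0996, 0.0396]
tcp_rot: [0.974, 0.226, 0.001, 0.0]
contact_force: [0.7, -1.0, 3.5]
gripper_width: 0.0174
grip_force: 59.0
```

```bash
python3 - <<'E'
from h import *
delta(.6194,.0996,.17,26)
d=cam('wrist'); cv2.imwrite('pics/w.png',d['color'][...,::-1])
E
```

```text
t 3.5 pos [619.1  99.6  39.6] yaw 26.12 tool shift mm x,y,z [ 3.000e-01  1.000e-01 -1.304e+02] wz 0.12
F [ 0.7 -1.   3.5] M [ 0.02 -0.04  0.02] w 17.4 grip 59.0 tilt [0.08 0.  ]
```

View pics/w.png

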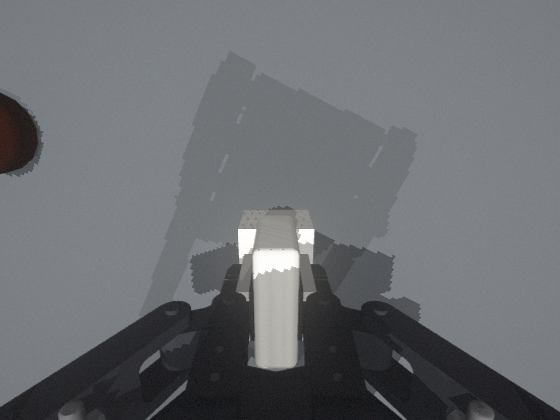

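The wrist view shows the wing pinched squarely between the pads at about (277,300). Now I'll lift it and carry it over.

Call:
{"method": "drive_tool", "body": {"rows": "0 0 0 0 0 -10 0; 0 0 0 0 0 -30 0; 0 0 0 0 0 -35 0; 0 0 0 0 0 -40 0; 0 0 0 0 0 -35 0; 0 0 0 0 0 -10 0; 0 0 0 0 0 0 0"}}

```text
time_s: 4.25
eef_pos: [0.6191, 0.0996, 0.2003]
tcp_rot: [0.974, 0.226, 0.002, 0.0]
contact_force: [0.2, 0.6, -3.0]
gripper_width: 0.0173
grip_force: 58.8
```

```bash
python3 -c "
from h import *
delta(.5044,-.2103,.19,17.5)"
```

```text
t 4.25 pos [619.1  99.6 200.3] yaw 26.12 tool shift mm x,y,z [-239.4  227.7   10.3] wz 8.62
F [ 0.2  0.6 -3. ] M [0.01 0.07 0.  ] w 17.3 grip 58.8 tilt [0.18 0.01]
```

Call:
{"method": "drive_tool", "body": {"rows": "0 0 0 -15 14.2 0 0; 0 0 0 -30 28.5 0 0; 0 0 0 -35 33.3 0 0; 0 0 0 -35 33.3 0 0; 0 0 0 -35 33.3 0 0; 0 0 0 -35 33.3 0 0; 0 0 0 -30 28.5 0 0; 0 0 0 -24 23.3 0 0"}}

```text
time_s: 5.05
eef_pos: [0.5014, -0.2115, 0.1947]
tcp_rot: [0.974, 0.225, -0.003, -0.002]
contact_force: [1.1, -0.6, -2.1]
gripper_width: 0.0172
grip_force: 58.8
```

Call:
{"method": "drive_tool", "body": {"rows": "0 0 4.3 0 0 0 0; 0 0 4.3 0 0 0 0; 0 0 0 0 0 0 0; 0 0 0 0 0 0 0; 0 0 0 0 0 0 0"}}

```text
time_s: 5.55
eef_pos: [0.5037, -0.2096, 0.1973]
tcp_rot: [0.988, 0.153, -0.001, -0.001]
contact_force: [-0.1, 1.0, -1.9]
gripper_width: 0.0169
grip_force: 59.0
```

```bash
python3 - <<'E'
from h import *
delta(.5044,-.2103,.19,17.5)
for n in ('side','top'):
    d=cam(n); Q=pts(d).reshape(-1,3); m=(Q[:,2]>.232)&(Q[:,2]<.245)&(np.hypot(Q[:,0]-.5044,Q[:,1]+.2103)<.05); print(n,m.sum(),Q[m].mean(0) if m.any() else '', cv2.minAreaRect((Q[m,:2]*1000).astype('f4')) if m.any() else '')
    m=(Q[:,2]>.129)&(Q[:,2]<.14)&(np.hypot(Q[:,0]-.5044,Q[:,1]+.2103)<.03); print(m.sum(), cv2.minAreaRect((Q[m,:2]*1000).astype('f4')) if m.any() else '')
    if n=='side': cv2.imwrite('pics/s2.png',cv2.resize(d['color'][200:420,220:500,::-1],None,fx=2.7,fy=2.7,interpolation=2))
d=cam('wrist'); cv2.imwrite('pics/w2.png',d['color'][...,::-1])
E
```

```text
t 5.55 pos [ 503.7 -209.6  197.3] yaw 17.61 tool shift mm x,y,z [0.4 0.9 7.3] wz 0.11
F [-0.1  1.  -1.9] M [-0.03 -0.03  0.02] w 16.9 grip 59.0 tilt [-0.13  0.07]
side 872 [ 0.49454193 -0.21073354  0.23625953] ((497.2682800292969, -210.99884033203125), (38.22337341308594, 78.62905883789062), 17.170387268066406)
45 ((496.58892822265625, -212.46405029296875), (2.3582751750946045, 17.343820571899414), 19.215063095092773)
top 192 [ 0.50675961 -0.20625085  0.23655145] ((502.715087890625, -202.54705810546875), (53.58605194091797, 30.790176391601562), 19.568321228027344)
3 ((508.5500183105469, -200.11109924316406), (3.374131679534912, 0.042076826095581055), 22.704132080078125)
```

View pics/s2.png

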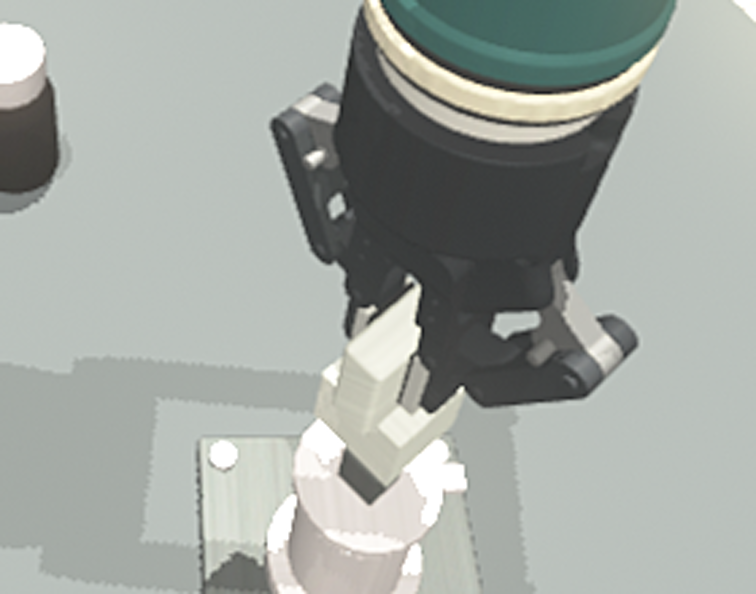

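View pics/w2.png

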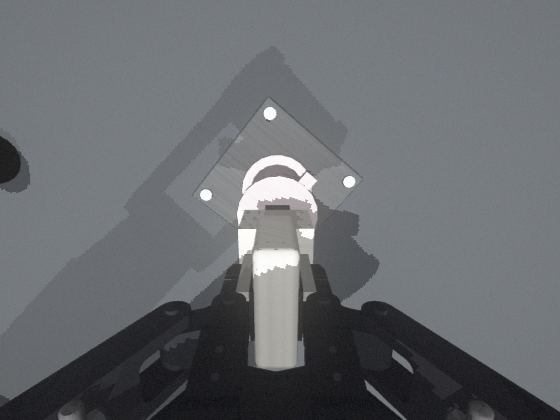

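The side view shows the key hub above the drive with their faces parallel. In the wrist view, drive and wing are both centred at column 277. I'll descend slowly.

Call:
{"method": "drive_tool", "body": {"rows": "0 0 0 0.4 0.9 8 0; 0 0 0 0 0 8 0; 0 0 0 0 0 2 0; 0 0 0 0 0 0 0; 0 0 0 0 0 0 0; 0 0 0 0 0 0 0"}}

```text
time_s: 6.3
eef_pos: [0.505, -0.211, 0.1812]
tcp_rot: [0.988, 0.152, 0.0, 0.0]
contact_force: [-0.5, -0.0, -2.2]
gripper_width: 0.0175
grip_force: 59.0
```

```bash
python3 -c "
from h import *
delta(.5044,-.2103,.16,17.5)"
```

```text
t 6.3 pos [ 505.  -211.   181.2] yaw 17.52 tool shift mm x,y,z [-0.4 -0.8 21.2] wz 0.02
F [-0.5 -0.  -2.2] M [-0.01 -0.01  0.04] w 17.5 grip 59.0 tilt [ 0.04 -0.03]
```

Call:
{"method": "drive_tool", "body": {"rows": "0 0 0 -0.4 -0.7 2 0; 0 0 0 0 0 2 0; 0 0 0 0 0 2 0; 0 0 0 0 0 1 0; 0 0 0 0 0 1 0; 0 0 0 0 0 1 0; 0 0 0 0 0 1 0; 0 0 0 0 0 0 0"}}

```text
time_s: 7.1
eef_pos: [0.5041, -0.2103, 0.1706]
tcp_rot: [0.988, 0.152, -0.0, -0.0]
contact_force: [-0.7, -0.1, -2.6]
gripper_width: 0.0172
grip_force: 59.0
```

```bash
python3 -c "
from h import *
delta(.5044,-.2103,.16,17.5)"
```

```text
t 7.1 pos [ 504.1 -210.3  170.6] yaw 17.52 tool shift mm x,y,z [ 0.3  0.1 10.6] wz 0.02
F [-0.7 -0.1 -2.6] M [-0.02 -0.   -0.02] w 17.2 grip 59.0 tilt [-0.02  0.01]
```

Call:
{"method": "drive_tool", "body": {"rows": "0 0 0 0 0 1 0; 0 0 0 0 0 1 0; 0 0 0 0 0 1 0; 0 0 0 0 0 1 0; 0 0 0 0 0 0 0"}}

```text
time_s: 7.6
eef_pos: [0.5041, -0.2103, 0.1665]
tcp_rot: [0.988, 0.152, -0.0, -0.0]
contact_force: [0.2, 0.4, -2.8]
gripper_width: 0.0172
grip_force: 59.0
```

Call:
{"method": "drive_tool", "body": {"rows": "0 0 0 0 0 0.5 0; 0 0 0 0 0 0.5 0; 0 0 0 0 0 0.5 0; 0 0 0 0 0 0.5 0; 0 0 0 0 0 0 0"}}

```text
time_s: 8.1
eef_pos: [0.5042, -0.2103, 0.1647]
tcp_rot: [0.988, 0.152, -0.0, 0.0]
contact_force: [-1.1, -0.6, -2.6]
gripper_width: 0.0177
grip_force: 59.0
```

```bash
python3 -c "
from h import *
delta(.5044,-.2103,.16,17.5)"
```

```text
t 8.1 pos [ 504.2 -210.3  164.7] yaw 17.52 tool shift mm x,y,z [0.2 0.  4.7] wz 0.02
F [-1.1 -0.6 -2.6] M [-0.04  0.11 -0.05] w 17.7 grip 59.0 tilt [-0.01 -0.  ]
```

The foot is about 15 mm above the flange with no load, so the square is over the drive. The ball comes next.

Call:
{"method": "drive_tool", "body": {"rows": "0 0 0 0 0 0.5 0; 0 0 0 0 0 0.5 0; 0 0 0 0 0 0.5 0; 0 0 0 0 0 0.5 0; 0 0 0 0 0 0 0"}}

```text
time_s: 8.6
eef_pos: [0.5042, -0.2103, 0.1627]
tcp_rot: [0.988, 0.152, -0.0, -0.0]
contact_force: [-1.5, -0.1, -1.4]
gripper_width: 0.0175
grip_force: 59.0
```

Call:
{"method": "drive_tool", "body": {"rows": "0 0 0 0 0 0.5 0; 0 0 0 0 0 0.5 0; 0 0 0 0 0 0.5 0; 0 0 0 0 0 0.5 0; 0 0 0 0 0 0 0"}}

```text
time_s: 9.1
eef_pos: [0.5041, -0.2099, 0.1608]
tcp_rot: [0.988, 0.152, -0.0, -0.0]
contact_force: [-2.5, 2.1, -0.4]
gripper_width: 0.0172
grip_force: 59.3
```

Call:
{"method": "drive_tool", "body": {"rows": "0 0 0 0 0 0.5 0; 0 0 0 0 0 0.5 0; 0 0 0 0 0 0.5 0; 0 0 0 0 0 0.5 0; 0 0 0 0 0 0 0"}}

```text
time_s: 9.6
eef_pos: [0.5041, -0.2099, 0.1591]
tcp_rot: [0.988, 0.152, -0.0, -0.0]
contact_force: [-2.8, 3.6, 2.6]
gripper_width: 0.0173
grip_force: 59.8
```

Call:
{"method": "drive_tool", "body": {"rows": "0 0 0 0 0 0.5 0; 0 0 0 0 0 0.5 0; 0 0 0 0 0 0.5 0; 0 0 0 0 0 0.5 0; 0 0 0 0 0 0 0"}}

```text
time_s: 10.1
eef_pos: [0.5041, -0.2099, 0.1567]
tcp_rot: [0.988, 0.152, -0.0, -0.0]
contact_force: [-3.7, 4.0, 0.6]
gripper_width: 0.017
grip_force: 59.7
```

```bash
python3 -c "
from h import *
delta(.5044,-.2103,.15,17.5)"
```

```text
t 10.1 pos [ 504.1 -209.9  156.7] yaw 17.53 tool shift mm x,y,z [0.2 0.5 6.7] wz 0.03
F [-3.7  4.   0.6] M [ 0.75  0.72 -0.03] w 17.0 grip 59.7 tilt [-0.02  0.05]
```

Call:
{"method": "drive_tool", "body": {"rows": "0 0 0 0 0 0.5 0; 0 0 0 0 0 0.5 0; 0 0 0 0 0 0.5 0; 0 0 0 0 0 0.5 0; 0 0 0 0 0 0 0"}}

```text
time_s: 10.6
eef_pos: [0.504, -0.2099, 0.1542]
tcp_rot: [0.988, 0.152, -0.0, -0.001]
contact_force: [-3.0, 4.1, -1.0]
gripper_width: 0.0173
grip_force: 59.4
```

Call:
{"method": "drive_tool", "body": {"rows": "0 0 0 0 0 0.5 0; 0 0 0 0 0 0.5 0; 0 0 0 0 0 0.5 0; 0 0 0 0 0 0.5 0; 0 0 0 0 0 0 0"}}

```text
time_s: 11.1
eef_pos: [0.5041, -0.2103, 0.1521]
tcp_rot: [0.988, 0.152, -0.0, -0.0]
contact_force: [-1.0, 3.2, -4.6]
gripper_width: 0.0178
grip_force: 58.8
```

```bash
python3 -c "
from h import *
delta(.5044,-.2103,.15,17.5)"
```

```text
t 11.1 pos [ 504.1 -210.3  152.1] yaw 17.51 tool shift mm x,y,z [0.3 0.  2.1] wz 0.01
F [-1.   3.2 -4.6] M [ 0.66  0.22 -0.  ] w 17.8 grip 58.8 tilt [-0.03  0.01]
```

Call:
{"method": "drive_tool", "body": {"rows": "0 0 0 0 0 0.5 0; 0 0 0 0 0 0.5 0; 0 0 0 0 0 0.5 0; 0 0 0 0 0 0.5 0; 0 0 0 0 0 0 0"}}

```text
time_s: 11.6
eef_pos: [0.5043, -0.211, 0.151]
tcp_rot: [0.988, 0.152, 0.0, 0.001]
contact_force: [-2.0, 1.8, -4.1]
gripper_width: 0.0172
grip_force: 59.0
```

Call:
{"method": "drive_tool", "body": {"rows": "0 0 0 0 0 0.4 0; 0 0 0 0 0 0.4 0; 0 0 0 0 0 0 0"}}

```text
time_s: 11.9
eef_pos: [0.5044, -0.211, 0.1504]
tcp_rot: [0.988, 0.152, 0.0, 0.001]
contact_force: [-1.8, -1.3, -1.9]
gripper_width: 0.0178
grip_force: 59.2
```

```bash
python3 -c "
from h import *
delta(.5044,-.2103,.1496,17.5)"
```

```text
t 11.9 pos [ 504.4 -211.   150.4] yaw 17.5 tool shift mm x,y,z [ 0.2 -0.7  0.8] wz -0.0
F [-1.8 -1.3 -1.9] M [-0.05  0.4   0.04] w 17.8 grip 59.2 tilt [ 0.04 -0.09]
```

Call:
{"method": "drive_tool", "body": {"rows": "0 0 0 0 0 0.5 0; 0 0 0 0 0 0.5 0; 0 0 0 0 0 0 0"}}

```text
time_s: 12.2
eef_pos: [0.5044, -0.2109, 0.1494]
tcp_rot: [0.988, 0.152, 0.0, 0.001]
contact_force: [-2.4, -1.6, -0.7]
gripper_width: 0.0169
grip_force: 59.3
```

Call:
{"method": "drive_tool", "body": {"rows": "0 0 0 0 0 0.5 0; 0 0 0 0 0 0.5 0; 0 0 0 0 0 0 0"}}

```text
time_s: 12.5
eef_pos: [0.5044, -0.2109, 0.149]
tcp_rot: [0.988, 0.152, 0.0, 0.001]
contact_force: [-3.6, -1.3, 1.9]
gripper_width: 0.0175
grip_force: 59.7
```

```bash
python3 -c "
from h import *
delta(.5044,-.2103,.1496,17.5)"
```

```text
t 12.5 pos [ 504.4 -210.9  149. ] yaw 17.5 tool shift mm x,y,z [ 0.2 -0.5 -0.6] wz 0.0
F [-3.6 -1.3  1.9] M [-0.28  0.68  0.03] w 17.5 grip 59.7 tilt [ 0.06 -0.09]
```

Call:
{"method": "drive_tool", "body": {"rows": "0 0 0 0 0 0.5 0; 0 0 0 0 0 0.5 0; 0 0 0 0 0 0 0"}}

```text
time_s: 12.8
eef_pos: [0.5044, -0.2109, 0.1486]
tcp_rot: [0.988, 0.152, 0.0, 0.001]
contact_force: [-6.1, -3.0, 6.0]
gripper_width: 0.017
grip_force: 60.5
```

Call:
{"method": "drive_tool", "body": {"rows": "0 0 0 0 0 0.5 0; 0 0 0 0 0 0.5 0; 0 0 0 0 0 0 0; 0 0 0 0 0 0 0"}}

```text
time_s: 13.2
eef_pos: [0.5044, -0.2109, 0.1483]
tcp_rot: [0.988, 0.152, 0.001, 0.001]
contact_force: [-5.8, -1.1, 8.7]
gripper_width: 0.0175
grip_force: 60.8
```

Call:
{"method": "drive_tool", "body": {"rows": "0 0 0 0 0 0.5 0; 0 0 0 0 0 0.5 0; 0 0 0 0 0 0.5 0; 0 0 0 0 0 0 0; 0 0 0 0 0 0 0"}}

```text
time_s: 13.7
eef_pos: [0.5045, -0.2109, 0.148]
tcp_rot: [0.988, 0.152, 0.001, 0.001]
contact_force: [-6.8, -0.2, 12.6]
gripper_width: 0.0176
grip_force: 61.3
```

The ball dragged the key down near the seat, and the spring flange now pushes back at about 15 N, so it is home. I'll ease the push, then release.

Call:
{"method": "drive_tool", "body": {"rows": "0 0 0 0 0 -1 0; 0 0 0 0 0 -1 0; 0 0 0 0 0 -1 0; 0 0 0 0 0 0 10; 0 0 0 0 0 0 50; 0 0 0 0 0 0 50; 0 0 0 0 0 0 50; 0 0 0 0 0 0 50", "newtons": 20}}

```text
time_s: 14.5
eef_pos: [0.5044, -0.2099, 0.147]
tcp_rot: [0.988, 0.152, 0.0, -0.0]
contact_force: [-0.6, -0.3, -0.0]
gripper_width: 0.0426
grip_force: 0.0
```

Call:
{"method": "drive_tool", "body": {"rows": "0 0 0 0 0 -10 50; 0 0 0 0 0 -20 50; 0 0 0 0 0 -30 50; 0 0 0 0 0 -30 50; 0 0 0 -30 0 -20 50; 0 0 0 -40 0 0 50; 0 0 0 -40 0 0 50; 0 0 0 -40 0 0 50"}}

```text
time_s: 15.3
eef_pos: [0.3601, -0.2557, 0.2587]
tcp_rot: [0.988, 0.153, 0.001, 0.001]
contact_force: [-0.4, -0.5, 0.1]
gripper_width: 0.0429
grip_force: 0.0
```

```bash
python3 - <<'E'
from h import *
delta(.5044,-.2103,.1496,17.5)
for n in ('side','top'):
    d=cam(n); Q=pts(d).reshape(-1,3)
    for nm,lo,hi in (('wing',.17,.2),('hub',.138,.149),('flange',.105,.115)):
        m=(Q[:,2]>lo)&(Q[:,2]<hi)&(np.hypot(Q[:,0]-.5044,Q[:,1]+.2103)<.05)
        if m.sum()>5: print(n,nm,m.sum(),np.median(Q[m,2]).round(4),cv2.minAreaRect((Q[m,:2]*1000).astype('f4')))
    for w,(x,y) in dict(g=(.4427,.081),c=(.6055,.2608),r=(.440,.2715)).items():
        m=(np.hypot(Q[:,0]-x,Q[:,1]-y)<.02)&(Q[:,2]>.015); print(n,w,m.sum(),np.nanmax(Q[m,2]) if m.any() else '')
    if n=='side': cv2.imwrite('pics/s3.png',cv2.resize(d['color'][200:420,220:500,::-1],None,fx=2.7,fy=2.7,interpolation=2))
E
```

```text
t 15.3 pos [ 360.1 -255.7  258.7] yaw 17.57 tool shift mm x,y,z [151.2   0.3 109.1] wz 0.07
F [-0.4 -0.5  0.1] M [-0.07  0.05 -0.04] w 42.9 grip 0.0 tilt [ 0.09 -0.08]
side wing 1111 0.1855 ((504.95849609375, -210.17181396484375), (53.955631256103516, 18.808897018432617), 17.09775733947754)
side hub 495 0.1422 ((502.1326904296875, -218.55300903320312), (36.10031509399414, 52.90038299560547), 67.8323745727539)
side flange 1019 0.1091 ((503.4077453613281, -216.3507537841797), (51.460609436035156, 69.11358642578125), 44.2113037109375)
side g 0 
side c 0 
side r 0 
top wing 648 0.1877 ((505.3282775878906, -210.38014221191406), (53.76793670654297, 18.778005599975586), 17.187332153320312)
top hub 243 0.1443 ((501.3056640625, -198.40260314941406), (53.54862594604492, 13.533621788024902), 17.91887855529785)
top flange 429 0.1113 ((507.1394958496094, -202.9353790283203), (67.87178039550781, 47.1906852722168), 5.183051586151123)
top g 502 0.10470146503024924
top c 367 0.030607855250255445
top r 366 0.0925457419219815
```

View pics/s3.png

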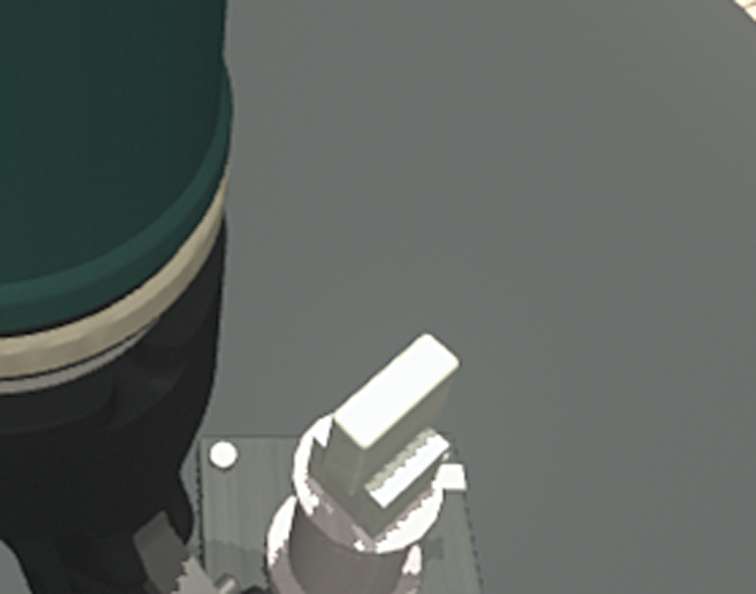

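The side view shows the key upright and seated on the flange, with the wing top at about (397,390) and the gripper clear. The hub top measures 33.0 to 33.1 mm above the flange against an expected 33 mm, centred within about 1 mm, and the bystanders are still in place. I'll hand it in.

```bash
python3 -c "
from cell import ctrl
print(ctrl.sign_off())"
```

```text
the job is handed in; nothing more can be done
None
```

The key is seated on the mill's flange and released, with about 15 N of push at the end and the bystanders untouched; I handed the job in at about 15 s, and no verdict came back.

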